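Set the wind-up desk timer

TASK

Set the wind-up timer on the desk to 10 minutes for the next appointment: first wind its dial clockwise past the 15-minute mark, which arms the bell, then turn it back to 10. The dial is stiff and the timer light, so bear down on it while you turn, firmly but with no more than about 25 N, so that it does not slide or spin on the desk; then let go of it and leave the other things on the desk as they are.

Things in the scene. Friction and masses are not known exactly. Their poses are not given: they have to be found in the camera images.
- timer: round wind-up desk timer of ivory plastic, free-standing, 0.3 kg: housing 96 mm in diameter, its top 40 mm above the desk, on four rubber feet on a circle of 30 mm radius. Origin: centre of the underside, on the desk; z up, x towards the scale's zero mark. Unpressed it spins with the dial; 9 to 18 N of push straight down (most on a slippery desk) holds it. It hardly yields: load it slowly
- timer_rim (a point): point on the housing's rim beside the zero mark, 48 mm from the timer's axis, 36 mm above the desk; axes as the timer's. The scale is fixed, in black on the housing's top around the dial: 60 minutes a full turn, a line every 5 minutes (30 degrees), clockwise seen from above; those at 0, 15, 30, 45 are broader and longer, and 0 has a cross-bar (a T)
- dial_grip (a point): point on the turning axis, half-way up the dial's bar grip, 58 mm above the desk. The dial is a grey disc, 68 mm wide, its top 46 mm above the desk, that turns with an upright bar across its middle: 44 mm long, 14 mm thick, flat-sided, rising 24 mm above the disc. Fingertips may press on the disc. x: along the bar to the end with the white pointer line; y: across the bar; z up
- dial (a joint): angle of the dial in rad: 0 with the pointer at the zero mark, growing as it is wound clockwise seen from above, 0.1047 rad (6 degrees) a minute: 10 minutes is 1.047, 15 minutes is 1.571. End stops at 0 and 5.76. It takes about 0.2 to 0.24 N m to wind and 0.13 N m to turn back, and stays where it is left (it runs down too slowly to notice)
- desk: the wooden desk that all stands on, its top at z = 0; does not move
- phone: mobile phone lying flat, 158 x 76 x 8.5 mm, loose; origin under its centre, x along its length
- notes: block of sticky notes, 76 x 76 x 23 mm, loose; origin under its centre
- stapler: black stapler, 135 x 38 x 60 mm high, loose; origin under its centre, x along its length
- pencup: dark metal cup of pens, 76 mm in diameter, 100 mm high, pens up to 155 mm high, loose; origin under its centre
Mind the look-alikes: they are no part of the job. Leave any green look-alike of the timer alone.

How it is judged:
On the way:
1. the dial is wound past the 15-minute mark (value of joint dial above 1.571 rad), for 0.1 s.
At the end, for the whole second after the job is handed in: The dial stands at 10 minutes, within 1 minute either way; the timer stands upright and still where it stood at the start, its centre within 10 mm and its rim within 12 mm (so it has turned by less than about 14 degrees) (value of joint dial between 0.942 and 1.152 rad and distance of timer from where it was at the start of the episode below 0.01 m and distance of timer_rim from where it was at the start of the episode below 0.012 m and angle between timer's own z axis and vertical below 0.05 rad and linear speed of timer below 0.02 m/s); the robot touches nothing.
It fails at once if the timer slides or spins on the desk: its centre more than 10 mm or its rim more than 12 mm from where it stood (distance of timer from where it was at the start of the episode above 0.01 m or distance of timer_rim from where it was at the start of the episode above 0.012 m).
It fails at once if the timer is pressed on the desk with more than 29 N (its own weight of about 3 N included) (contact force between timer and desk above 29 N).
It fails at once if the phone, notes, stapler or pen cup is moved by more than 15 mm (distance of any of phone, notes, stapler, pencup from where it was at the start of the episode above 0.015 m).
It also fails if it takes over 45 s, if anything falls off the work surface, if the arm or the gripper's body presses on something with over 40 N, if the wrist force passes 120 N, or if a joint passes its speed limit or range.

ROBOT

A 6-joint arm with a two-finger parallel gripper is mounted at the origin on the work surface. World frame = base frame: x ahead of the robot, y to its left, z up, the work surface at z = 0. Lengths are in m, angles in rad, forces in N, time in s.
With the tool pointing down it reaches from about 0.275 to 0.875 m from the base axis. Payload 12.5 kg.
Tool frame: the origin (TCP) lies on the centre line of the jaws, within the pads' length; the fingertips stand 25 mm ahead of it and the grasp point (between the pads) lies 6 mm ahead of it (tips_ahead is the z of the fingertips in the tool frame, in m); z points along the fingers, x is the direction in which the jaws open and shut, and the axes are right-handed (so a half turn about z gives the same grasp; the last joint's range is limited). The gripper opens to 85 mm and grips with 20 to 120 N. Pads are 22 mm wide; open, the fingers measure 114 mm over their backs; the gripper's body (76 mm by 85 mm) begins 54 mm behind the grasp point. The pads swing forward as they close: fully open they stand 13 mm farther back than shut.
Start: joints at [1.174, 0.351, 1.652, -0, 1.139, -0.085], TCP at [0.169, 0.523, 0.256] pointing down, gripper open.
Joint ranges: [-2.75, 2.75], [-0.79, 2.1], [0.01, 2.65], [-1.57, 4.71], [0.07, 3.14], [-2.87, 2.87]. Speed limits (rad/s): [2.22, 2.22, 2.79, 3.14, 3.14, 3.14].

INTERFACE

Orientations are given as a unit quaternion [w, x, y, z].
In Python, from workcell import observe, camera, camera_info, close_job, tips_ahead gives the robot as it stands. The module is installed in compiled form; this text tells all that it offers.
- The arm moves only by the tool jog_arm, never from a script. Its argument "commands" is a list of rows, each a list of 5 numbers: the shift along the world's x, y, z in cm, then the turn about the world's z in rad, then the finger opening in cm, from 0 to 8.54. A call has exactly 5 rows; each row is the pose to reach, as a shift and turn from the pose commanded when the call began; what a row does not reach only later rows make up. A row lasts 1/10 s, in which the tool goes at most 50 mm and 8.59 degrees, less where a joint would pass 70% of its speed; a pose out of reach is approached as far as the arm can. A call with a gripper value outside its range is refused whole. The fingers move at their own pace and stop on an object; "newtons" is the grip in N (left out, the last holds). Time passes only in rows, so rows that repeat a pose let the fingers close, or fill a call up. It gives the time, the measured TCP pose, the force and the opening at its end, in the units of the state.
- observe(): the state, without advancing time (a new reading comes with each control period).
- camera(name): name is "scene" or "top"; returns the picture (400x640x3 uint8, red, green, blue); there is no depth.
- camera_info(name): a dict with "vfov" (degrees; the focal length in pixels is half the picture's height over the tangent of half this angle, whatever the lens; pixels are square), "cx", "cy" (the principal point, pixels), "R" (3x3) and "t" (3): a world point X has camera coordinates R X + t. Camera axes: x right, y down, z forward; pixel columns grow to the right and rows downward; lengths in m; the calibration is good to about 2 mm. A picture is of the moment at which its call begins. camera_info takes no time and is no camera call.
- close_job(): hands the job in, once; it reports no verdict.
The state is a dict: "t": time; "qpos": joint angles; "qd": joint speeds; "effort": joint torques, N m; "eef_pos": TCP position; "orientation": TCP orientation; "ft_force": force on the tool from outside, world axes, zero at the start; "moment": the same for the moment, N m; "grip_width": opening from 0.0 (shut) to 1.0 (fully open).
Only numpy, scipy, OpenCV 4.12 (cv2) and the standard library are available. Lean on these libraries where they do the work, as an engineer would, in place of code of your own. Each camera call takes 0.05 s, during which the arm holds its last target.

## Working session

There is one attempt and no reset: what is moved stays moved. The work goes in short steps, Python scripts to look and compute and a tool call to move; the robot and the scene stay as the last step left them, time stands still between calls to the robot, and variables do not carry over. Pictures are saved under pics/ and viewed, and the job is handed in when it is done.

Besides the shell and the picture viewer there is one more tool, called after "Request:" as name([rows], argument=value, ...), one row to a line, values as JSON. jog_arm: Moves the arm, as the interface text tells. Its arguments: {"type":"object","properties":{"commands":{"type":"array"},"newtons":{"type":"number"}},"required":["commands"]}

```bash
mkdir -p pics; python3 - <<'E'
from workcell import *
import cv2
print(observe()); print(tips_ahead)
for n in("scene","top"):
    im=camera(n); cv2.imwrite(f"pics/{n}0.png",im[:,:,::-1]); print(n,camera_info(n))
E
```

```text
{'t': 0.0, 'qpos': array([ 1.17436933e+00,  3.51215549e-01,  1.65244551e+00,  4.84472798e-05,
        1.13912102e+00, -8.46045306e-02]), 'qd': array([ 0.0007821 ,  0.00097867, -0.00061609,  0.00094173,  0.00100654,
       -0.00037567]), 'effort': array([ 5.18002926e-04, -5.06089711e+01, -2.91417700e+01, -7.92018773e-05,
        4.31621782e-03,  6.13498014e-05]), 'eef_pos': array([0.16858223, 0.52319506, 0.2557616 ]), 'orientation': array([ 2.89440567e-04,  8.08335504e-01,  5.88721800e-01, -5.19993321e-04]), 'ft_force': array([ 0.49132156, -0.10151284, -0.12242802]), 'moment': array([0.00877169, 0.01850612, 0.05298386]), 'grip_width': 1.000900858231646}
0.025
scene {'vfov': 45.54396891784229, 'cx': 324.2517218909544, 'cy': 198.46845778894237, 'R': array([[ 0.65597434,  0.75474978, -0.00710152],
       [ 0.61295596, -0.53818036, -0.57848673],
       [-0.44043463,  0.37511953, -0.81566088]]), 't': array([-0.3952918 , -0.2422455 ,  1.40769732])}
top {'vfov': 45.359699307194305, 'cx': 322.35427814788875, 'cy': 196.0008518991825, 'R': array([[ 0.0200383 , -0.99938135,  0.0289029 ],
       [-0.99329818, -0.02319101, -0.1132294 ],
       [ 0.11382964, -0.02644028, -0.99314839]]), 't': array([0.02318572, 0.56192747, 1.06498392])}
```

View pics/scene0.png

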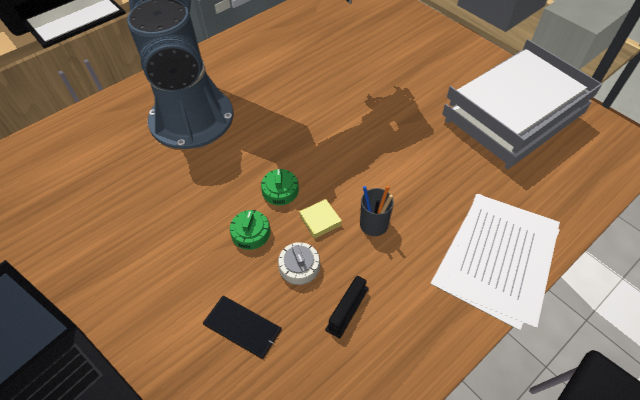

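View pics/top0.png

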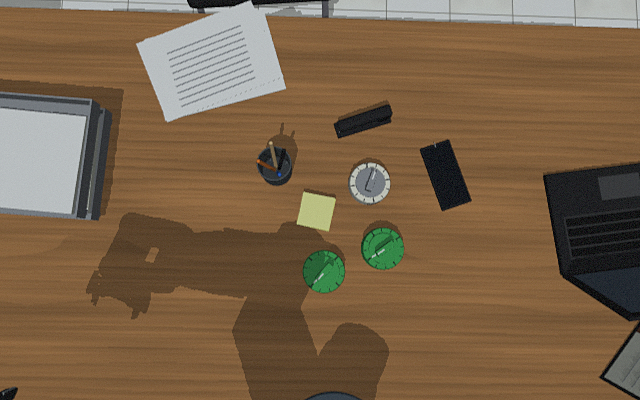

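Candidates are the ivory timer at top (370,183) / scene (299,263), and two green look-alikes at top (383,249) and (324,272) / scene (249,229) and (280,186). I choose the ivory one and check it in a crop.

```bash
cat > h.py <<'E'
import numpy as np
from workcell import *
def cam(n):
    c=camera_info(n); f=200/np.tan(np.radians(c['vfov']/2)); return c,f
def ray(n,u,v,z):
    c,f=cam(n);d=np.array([(u-c['cx'])/f,(v-c['cy'])/f,1]);R=c['R'];o=-R.T@c['t'];w=R.T@d
    return o+w*(z-o[2])/w[2]
def proj(n,X):
    c,f=cam(n);p=c['R']@np.array(X)+c['t'];return f*p[0]/p[2]+c['cx'],f*p[1]/p[2]+c['cy']
E
python3 - <<'E'
from h import *
import cv2
a=cv2.imread('pics/top0.png')[150:216,337:403]; b=cv2.imread('pics/scene0.png')[230:296,266:332]
o=np.hstack([cv2.resize(a,(396,396),interpolation=cv2.INTER_CUBIC),cv2.resize(b,(396,396),interpolation=cv2.INTER_CUBIC)])
cv2.imwrite('pics/crop0.png',o)
print(proj('top',[0,0,0]),proj('top',[.169,.523,.256]),proj('scene',[.169,.523,.256]))
for n,(x,y) in (('top',(337,150)),('scene',(266,230))):
    im=cv2.imread(f'pics/{n}0.png'); h=cv2.cvtColor(im,cv2.COLOR_BGR2HSV)
    m=((h[...,1]<70)&(h[...,2]>110)).astype(np.uint8); m2=np.zeros_like(m); m2[y-5:y+71,x-5:x+71]=m[y-5:y+71,x-5:x+71]
    cs,_=cv2.findContours(m2,cv2.RETR_EXTERNAL,cv2.CHAIN_APPROX_NONE); c=max(cs,key=cv2.contourArea)
    e=cv2.fitEllipse(cv2.convexHull(c)); print(n,e,ray(n,*e[0],.038),ray(n,*e[0],.03))
    
E
```

```text
(np.float64(332.77360083023007), np.float64(448.5227838678527)) (np.float64(35.77786175421039), np.float64(402.96728823334365)) (np.float64(363.388274157331), np.float64(-6.520730046455583))
top ((369.6300964355469, 182.58287048339844), (40.4090690612793, 41.16184616088867), 157.96218872070312) [ 0.59402992 -0.07219839  0.038     ] [ 0.59519418 -0.07320748  0.03      ]
scene ((298.2012023925781, 262.71514892578125), (40.91459655761719, 42.803226470947266), 32.43392562866211) [ 0.60153947 -0.07716378  0.038     ] [ 0.59801408 -0.07482385  0.03      ]
```

View pics/crop0.png

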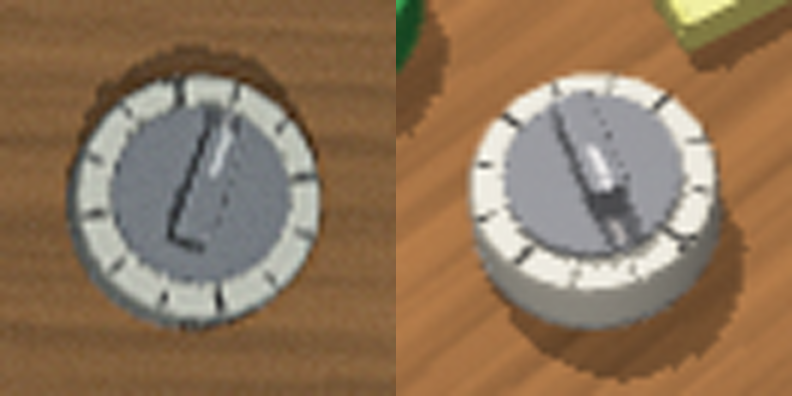

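```bash
cat > rect.py <<'E'
from h import *
import cv2,sys
def rect(n,im,c,z,half=.06,S=390):
    w=np.array([[c[0]+half,c[1]+half],[c[0]+half,c[1]-half],[c[0]-half,c[1]-half],[c[0]-half,c[1]+half]])
    src=np.float32([proj(n,[*p,z]) for p in w]); dst=np.float32([[0,0],[S,0],[S,S],[0,S]])
    return cv2.warpPerspective(im,cv2.getPerspectiveTransform(src,dst),(S,S),flags=cv2.INTER_CUBIC)
E
python3 - <<'E'
from rect import *
c=(.597,-.073)
o=[rect(n,cv2.imread(f'pics/{n}0.png'),c,.04) for n in('top','scene')]
for i in o:
    cv2.drawMarker(i,(195,195),(0,0,255),0,10)
cv2.imwrite('pics/rect0.png',np.hstack(o))
E
```

```text
(no output)
```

View pics/rect0.png

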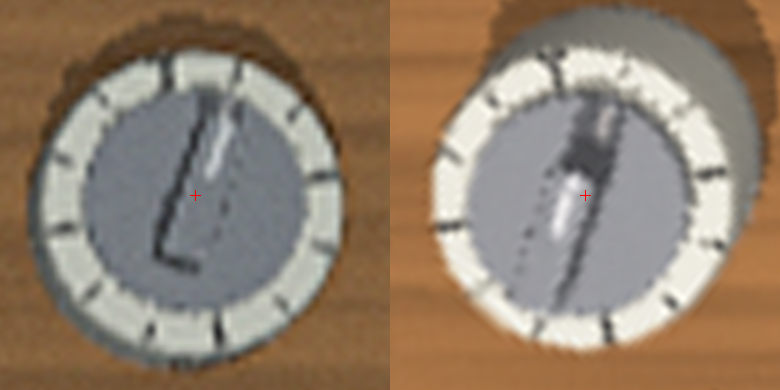

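The crops confirm the ivory timer. The T mark sits about 11.7° CCW of world +x, and the white-ended pointer about 18° CW of +x, so the dial stands near 5 minutes. The timer centre is at about (0.596, -0.072), and both views agree. Next I check the neighbours for clearance.

```bash
python3 - <<'E'
from h import *
T=np.array([.596,-.072])
for nm,n,u,v,z in [('stapler','top',363,120,.05),('stapL','top',336,131,.05),('stapR','top',391,113,.05),('cuprim','top',274,160,.1),('pen orange','top',259,162,.13),('pen tip','top',270,143,.15),('phoneL','top',422,150,.008),('notes','top',317,211,.023),('notesUR','top',335,196,.023),('green','top',383,249,.04)]:
    p=ray(n,u,v,z)[:2]; print(nm,p.round(3),(np.linalg.norm(p-T)*1000).round())
E
```

```text
stapler [ 0.737 -0.054] 142.0
stapL [0.71  0.008] 139.0
stapR [ 0.756 -0.119] 166.0
cuprim [0.629 0.143] 218.0
pen orange [0.619 0.172] 245.0
pen tip [0.655 0.149] 228.0
phoneL [ 0.68 -0.2 ] 153.0
notes [0.527 0.047] 137.0
notesUR [0.563 0.006] 85.0
green [ 0.443 -0.103] 156.0
```

Request:
jog_arm([
  [2.5, -3.5, 0, 0, 4],
  [5, -7, 0, 0, 4],
  [7.5, -10.5, 0, 0, 4],
  [10, -14, 0, 0, 4],
  [12.5, -17.5, 0, 0, 4],
], newtons=60)

```text
t: 0.6
eef_pos: [0.2942, 0.3469, 0.2561]
orientation: [0.0, 0.808, 0.589, -0.0]
ft_force: [0.8, 0.7, 0.9]
grip_width: 0.466
```

Request:
jog_arm([
  [2.5, -3.5, 0, 0, 4],
  [5, -7, 0, 0, 4],
  [7.5, -10.5, 0, 0, 4],
  [10, -14, 0, 0, 4],
  [12.5, -17.5, 0, 0, 4],
])

```text
t: 1.1
eef_pos: [0.4193, 0.1718, 0.2562]
orientation: [-0.0, 0.808, 0.589, -0.0]
ft_force: [-0.6, 0.9, 0.5]
grip_width: 0.468
```

Request:
jog_arm([
  [2.5, -3.5, 0, 0, 4],
  [5, -7, 0, 0, 4],
  [7.5, -10.5, 0, 0, 4],
  [10, -14, 0, 0, 4],
  [12.5, -17.5, 0, 0, 4],
])

```text
t: 1.6
eef_pos: [0.5443, -0.0032, 0.256]
orientation: [-0.0, 0.808, 0.589, -0.0]
ft_force: [0.2, 0.6, 0.0]
grip_width: 0.467
```

Request:
jog_arm([
  [2.5, -3.5, 0, 0, 4],
  [5.2, -6.9, 0, 0, 4],
  [5.2, -6.9, -4.5, 0, 4],
  [5.2, -6.9, -9, 0, 4],
  [5.2, -6.9, -13, 0, 4],
])

```text
t: 2.1
eef_pos: [0.5951, -0.0708, 0.1239]
orientation: [-0.0, 0.809, 0.588, -0.0]
ft_force: [0.7, -0.5, -1.7]
grip_width: 0.465
```

```bash
python3 - <<'E'
from rect import *
o=observe();print(o['eef_pos'],o['qpos'],o['ft_force'])
a=camera('top')[:,:,::-1][133:233,320:420];b=camera('scene')[:,:,::-1][210:310,250:350]
cv2.imwrite('pics/c1.png',np.hstack([cv2.resize(i,(400,400),interpolation=2) for i in(a,b)]))
E
```

```text
[ 0.59505245 -0.07076755  0.12394047] [-1.96052947e-01  5.97584102e-01  1.62431841e+00  2.09997343e-05
  9.20959597e-01 -1.45444068e+00] [ 0.70851319 -0.54267917 -1.69030633]
```

View pics/c1.png

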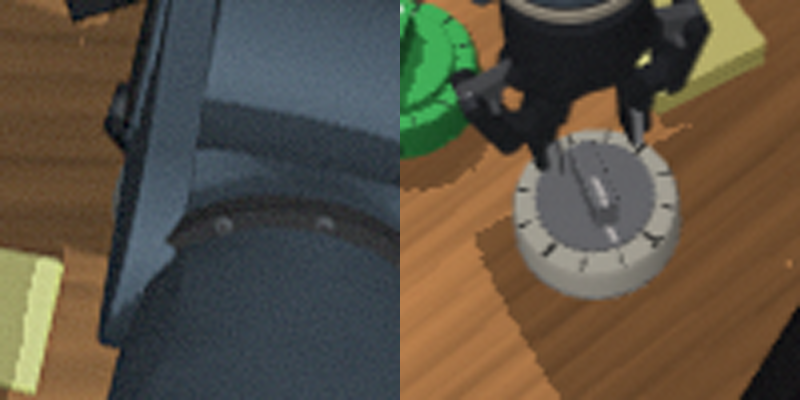

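Request:
jog_arm([
  [0, 0, -2, 0, 4],
  [0, 0, -4, 0, 4],
  [0, 0, -4.9, 0, 4],
  [0, 0, -4.9, 0, 4],
  [0, 0, -4.9, 0, 4],
])

```text
t: 2.7
eef_pos: [0.5964, -0.0706, 0.0788]
orientation: [0.001, 0.808, 0.589, 0.001]
ft_force: [-0.5, 0.1, 0.1]
grip_width: 0.469
```

```bash
python3 - <<'E'
from rect import *
o=observe();print(o['eef_pos'],o['ft_force'])
b=camera('scene')[:,:,::-1][210:310,250:350]
cv2.imwrite('pics/c2.png',cv2.resize(b,(600,600),interpolation=2))
E
```

```text
[ 0.59641221 -0.07064071  0.07879076] [-0.53789521  0.14831418  0.09313046]
```

View pics/c2.png

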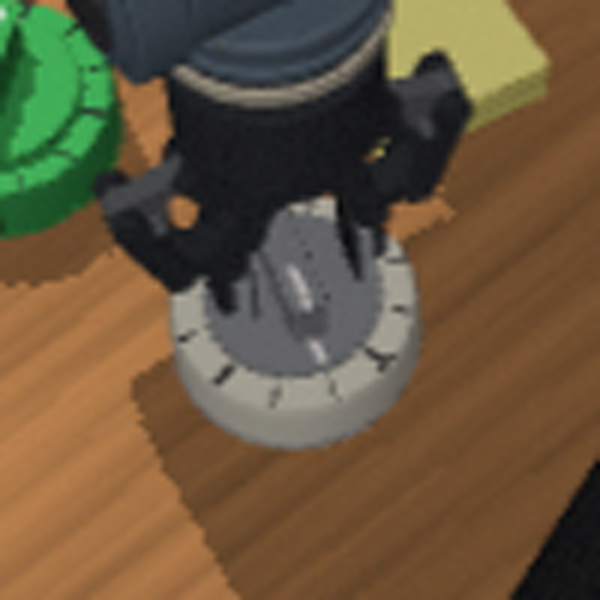

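The fingers straddle the bar at crop (225,295) and (355,270), about evenly. I close gently after a 1 mm correction.

Request:
jog_arm([
  [0, -0.12, 0, 0, 3],
  [0, -0.12, 0, 0, 2.2],
  [0, -0.12, 0, 0, 1.7],
  [0, -0.12, 0, 0, 1.2],
  [0, -0.12, 0, 0, 1],
], newtons=30)

```text
t: 3.25
eef_pos: [0.5958, -0.0718, 0.0775]
orientation: [0.0, 0.808, 0.589, 0.0]
ft_force: [0.2, -1.6, 2.0]
grip_width: 0.155
```

```bash
python3 - <<'E'
from rect import *
o=observe();print(o['eef_pos'],o['ft_force'],o['moment'],o['grip_width']*85.4)
b=camera('scene')[:,:,::-1][210:310,250:350]
cv2.imwrite('pics/c3.png',cv2.resize(b,(600,600),interpolation=2))
E
```

```text
[ 0.59584579 -0.07184373  0.07754947] [ 0.17697557 -1.58725488  2.01709061] [-0.07715514  0.08472592 -0.06028456] 13.255271239579338
```

View pics/c3.png

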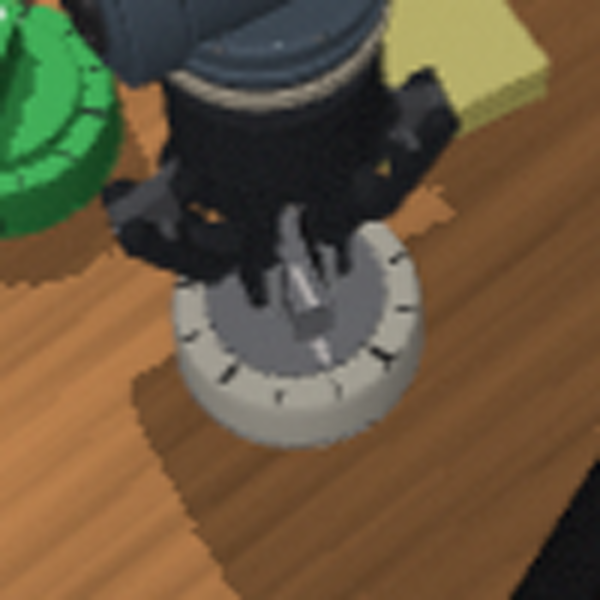

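Gripped at 13–14 mm, with the timer shifted by no more than 1 mm. Now I load it slowly.

Request:
jog_arm([
  [0, 0, 0, 0, 0.8],
  [0, 0, 0, 0, 0.8],
  [0, 0, -0.02, 0, 0.8],
  [0, 0, -0.04, 0, 0.8],
  [0, 0, -0.04, 0, 0.8],
], newtons=60)

```text
t: 3.8
eef_pos: [0.5959, -0.0719, 0.0776]
orientation: [0.0, 0.808, 0.589, 0.0]
ft_force: [-2.8, -2.4, 9.8]
grip_width: 0.146
```

Request:
jog_arm([
  [0, 0, -0.01, 0, 0.8],
  [0, 0, -0.02, 0, 0.8],
  [0, 0, -0.02, 0, 0.8],
  [0, 0, -0.02, 0, 0.8],
  [0, 0, -0.02, 0, 0.8],
])

```text
t: 4.3
eef_pos: [0.596, -0.0719, 0.0775]
orientation: [0.0, 0.808, 0.589, 0.0]
ft_force: [-3.6, -1.5, 11.1]
grip_width: 0.146
```

Request:
jog_arm([
  [0, 0, -0.01, 0, 0.8],
  [0, 0, -0.02, 0, 0.8],
  [0, 0, -0.03, 0, 0.8],
  [0, 0, -0.04, 0, 0.8],
  [0, 0, -0.04, 0, 0.8],
])

```text
t: 4.8
eef_pos: [0.596, -0.0719, 0.0775]
orientation: [0.0, 0.808, 0.589, 0.0]
ft_force: [-4.4, -1.2, 15.1]
grip_width: 0.148
```

Request:
jog_arm([
  [0, 0, -0.01, 0, 0.8],
  [0, 0, -0.02, 0, 0.8],
  [0, 0, -0.03, 0, 0.8],
  [0, 0, -0.04, 0, 0.8],
  [0, 0, -0.04, 0, 0.8],
])

```text
t: 5.3
eef_pos: [0.596, -0.0719, 0.0775]
orientation: [0.0, 0.808, 0.589, 0.0]
ft_force: [-6.4, -1.5, 18.9]
grip_width: 0.149
```

Request:
jog_arm([
  [-0.02, 0, 0, 0, 0.8],
  [-0.04, 0, -0.01, 0, 0.8],
  [-0.05, 0, -0.01, 0, 0.8],
  [-0.05, 0, -0.01, -0.03, 0.8],
  [-0.05, 0, -0.01, -0.06, 0.8],
])

```text
t: 5.8
eef_pos: [0.5959, -0.072, 0.0775]
orientation: [0.001, 0.826, 0.564, 0.001]
ft_force: [-4.0, -2.1, 17.6]
grip_width: 0.147
```

Request:
jog_arm([
  [0, 0, -0.01, -0.04, 0.8],
  [0, 0, -0.02, -0.08, 0.8],
  [0, 0, -0.02, -0.12, 0.8],
  [0, 0, -0.02, -0.12, 0.8],
  [0, 0, -0.02, -0.12, 0.8],
])

```text
t: 6.3
eef_pos: [0.5959, -0.0721, 0.0775]
orientation: [0.001, 0.858, 0.514, 0.001]
ft_force: [-5.7, -2.0, 21.2]
grip_width: 0.143
```

```bash
cat > look.py <<'E'
from rect import *
import sys
from scipy.spatial.transform import Rotation as Ro
o=observe();q=o['orientation'];print(o['t'],o['eef_pos'],o['ft_force'].round(1),o['moment'].round(2),'jaw yaw deg',np.degrees(2*np.arctan2(q[2],q[1])))
im=np.ascontiguousarray(camera('scene')[:,:,::-1]);cv2.imwrite(f'pics/{sys.argv[1]}_full.png',im)
r=rect('scene',im,(.597,-.073),.04); r0=rect('scene',cv2.imread('pics/scene0.png'),(.597,-.073),.04)
cv2.imwrite(f'pics/{sys.argv[1]}.png',np.hstack([r0,r]))
E
python3 look.py d1
```

```text
6.3 [ 0.59589358 -0.07207595  0.07745057] [-5.7 -2.  21.2] [-0.27  1.07  0.01] jaw yaw deg 61.82227120233332
```

View pics/d1.png

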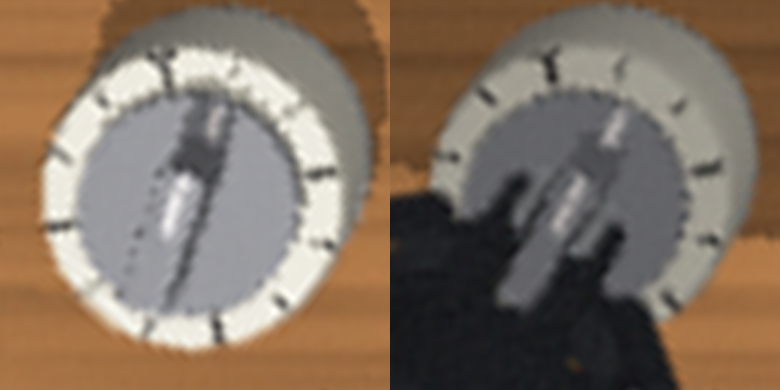

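Holding: the T mark moved under 1 mm while the bar turned with the gripper. I continue.

Request:
jog_arm([
  [0, 0, 0, -0.05, 0.8],
  [0, 0, 0, -0.1, 0.8],
  [0, 0, 0, -0.15, 0.8],
  [0, 0, 0, -0.2, 0.8],
  [0, 0, 0, -0.25, 0.8],
])

```text
t: 6.85
eef_pos: [0.5958, -0.0723, 0.0774]
orientation: [0.001, 0.916, 0.402, 0.0]
ft_force: [-5.7, -3.1, 21.1]
grip_width: 0.143
```

```bash
python3 look.py d2
```

```text
6.85 [ 0.59576637 -0.07225818  0.07744388] [-5.7 -3.1 21.1] [-0.44  1.21  0.22] jaw yaw deg 47.41673019308785
```

View pics/d2.png

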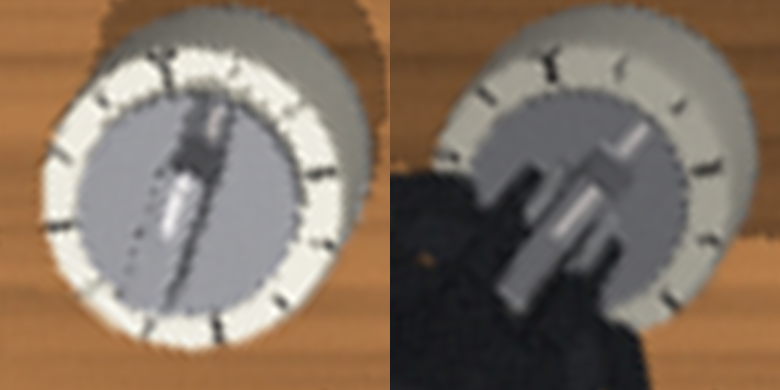

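Request:
jog_arm([
  [0, 0, 0, -0.06, 0.8],
  [0, 0, 0, -0.12, 0.8],
  [0, 0, 0, -0.18, 0.8],
  [0, 0, 0, -0.24, 0.8],
  [0, 0, 0, -0.3, 0.8],
])

```text
t: 7.4
eef_pos: [0.5956, -0.0724, 0.0775]
orientation: [0.001, 0.965, 0.261, 0.0]
ft_force: [-7.6, -3.9, 22.3]
grip_width: 0.151
```

Request:
jog_arm([
  [-0.02, -0.01, 0.01, -0.06, 0.8],
  [-0.03, -0.02, 0.01, -0.12, 0.8],
  [-0.04, -0.03, 0.01, -0.18, 0.8],
  [-0.04, -0.03, 0.01, -0.24, 0.8],
  [-0.04, -0.03, 0.01, -0.3, 0.8],
])

```text
t: 7.9
eef_pos: [0.5953, -0.0726, 0.0775]
orientation: [0.001, 0.994, 0.113, 0.001]
ft_force: [-6.4, -3.9, 20.8]
grip_width: 0.148
```

```bash
python3 look.py d3
```

```text
7.9 [ 0.5952785  -0.07260277  0.07746005] [-6.4 -3.9 20.8] [-0.56  1.2   0.24] jaw yaw deg 13.017734620941797
```

View pics/d3.png

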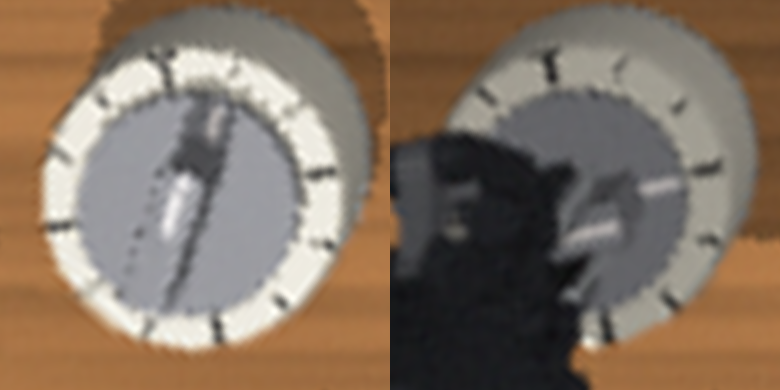

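Request:
jog_arm([
  [0, 0, 0, -0.06, 0.8],
  [-0.01, -0.01, 0, -0.12, 0.8],
  [-0.02, -0.02, 0, -0.18, 0.8],
  [-0.02, -0.02, 0, -0.24, 0.8],
  [-0.02, -0.02, 0, -0.28, 0.8],
])

```text
t: 8.45
eef_pos: [0.5951, -0.0726, 0.0774]
orientation: [0.0, 1.0, -0.026, 0.001]
ft_force: [-6.4, -3.0, 20.1]
grip_width: 0.149
```

Request:
jog_arm([
  [0, 0, 0, 0, 0.8],
  [0, 0, 0, 0, 0.8],
  [0, 0, 0, 0, 0.8],
  [0, 0, 0, 0, 0.8],
  [0, 0, 0, 0, 0.8],
])

```text
t: 8.95
eef_pos: [0.5951, -0.0726, 0.0774]
orientation: [0.0, 1.0, -0.025, 0.001]
ft_force: [-6.7, -2.7, 20.3]
grip_width: 0.149
```

```bash
python3 look.py d4
```

```text
8.95 [ 0.59512059 -0.07262395  0.07744282] [-6.7 -2.7 20.3] [-0.29  1.08 -0.  ] jaw yaw deg -2.9184042283243112
```

View pics/d4.png

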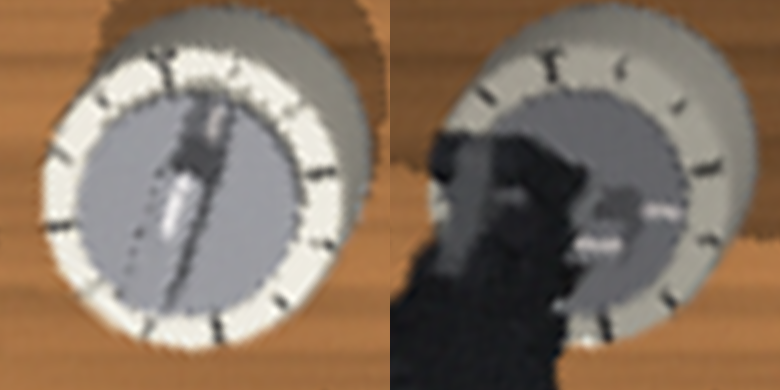

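Pointer is mid-way between the 15 and 20 marks, about 17.5 min by both yaw and image, so the bell is armed. Now I turn back about 45°.

Request:
jog_arm([
  [0, 0, 0, 0.05, 0.8],
  [0, 0, 0, 0.1, 0.8],
  [0, 0, 0, 0.16, 0.8],
  [0, 0, 0, 0.22, 0.8],
  [0, 0, 0, 0.28, 0.8],
])

```text
t: 9.5
eef_pos: [0.5953, -0.0726, 0.0774]
orientation: [0.0, 0.993, 0.115, 0.001]
ft_force: [-4.9, -1.7, 18.1]
grip_width: 0.143
```

Request:
jog_arm([
  [0, 0, 0, 0.06, 0.8],
  [0, 0, 0, 0.12, 0.8],
  [0, 0, 0, 0.18, 0.8],
  [0, 0, 0, 0.24, 0.8],
  [0, 0, 0, 0.28, 0.8],
])

```text
t: 10.0
eef_pos: [0.5956, -0.0725, 0.0775]
orientation: [0.001, 0.968, 0.253, 0.001]
ft_force: [-3.7, -2.0, 17.7]
grip_width: 0.148
```

Request:
jog_arm([
  [0, 0, 0, 0.06, 0.8],
  [0, 0, 0, 0.12, 0.8],
  [0, 0, 0, 0.18, 0.8],
  [0, 0, 0, 0.22, 0.8],
  [0, 0, 0, 0.22, 0.8],
])

```text
t: 10.5
eef_pos: [0.5957, -0.0724, 0.0775]
orientation: [0.001, 0.934, 0.357, 0.001]
ft_force: [-2.7, -0.4, 18.0]
grip_width: 0.142
```

```bash
python3 look.py d5
```

```text
10.5 [ 0.5957031  -0.07236642  0.0774706 ] [-2.7 -0.4 18. ] [0.09 0.48 0.06] jaw yaw deg 41.845236698280736
```

View pics/d5.png

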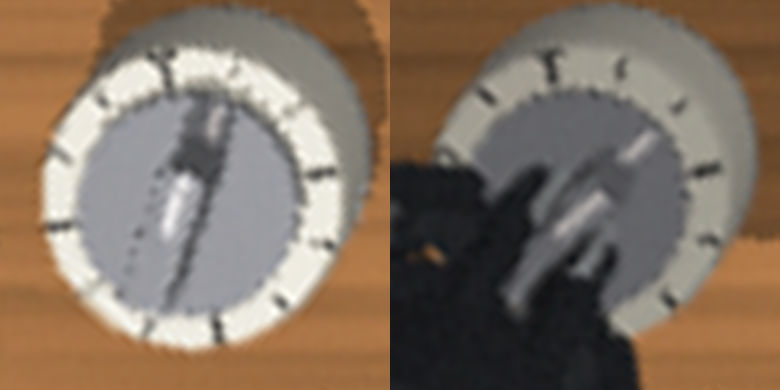

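Pointer now aims at the 10-minute mark, and the yaw gives about 60°. I unload slowly, then release.

Request:
jog_arm([
  [0, 0, 0.03, 0, 0.8],
  [0, 0, 0.06, 0, 0.8],
  [0, 0, 0.09, 0, 0.8],
  [0, 0, 0.11, 0, 0.8],
  [0, 0, 0.11, 0, 0.8],
])

```text
t: 11.05
eef_pos: [0.5956, -0.0723, 0.0776]
orientation: [0.001, 0.934, 0.357, 0.001]
ft_force: [1.4, -1.6, 6.6]
grip_width: 0.148
```

Request:
jog_arm([
  [0, 0, 0.02, 0, 1.3],
  [0, 0, 0.02, 0, 1.6],
  [0, 0, 0.02, 0, 2.0],
  [0, 0, 0.02, 0, 3],
  [0, 0, 0.02, 0, 4],
], newtons=20)

```text
t: 11.55
eef_pos: [0.5943, -0.0721, 0.0767]
orientation: [-0.0, 0.934, 0.357, -0.0]
ft_force: [-0.1, -0.5, -0.1]
grip_width: 0.468
```

```bash
python3 look.py d6
```

```text
11.55 [ 0.59434051 -0.0721378   0.07669478] [-0.1 -0.5 -0.1] [ 0.02  0.07 -0.01] jaw yaw deg 41.773906472424436
```

View pics/d6.png

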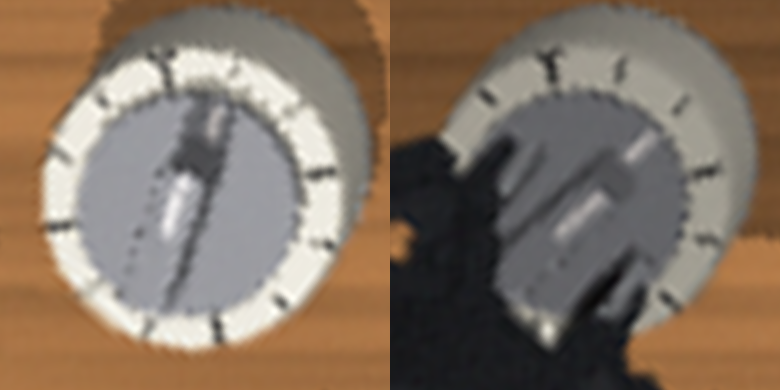

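Released and free (force near 0). I lift away and clear the view to check the result.

Request:
jog_arm([
  [0, 0, 1.5, 0, 4],
  [0, 0, 4, 0, 4],
  [0, 0, 8, 0, 4],
  [0, 0, 12, 0, 4],
  [0, 0, 16, 0, 4],
])

```text
t: 12.1
eef_pos: [0.5943, -0.0722, 0.2398]
orientation: [0.0, 0.934, 0.357, 0.0]
ft_force: [1.1, 0.4, -0.6]
grip_width: 0.464
```

Request:
jog_arm([
  [-2.5, 4, 0, 0, 4],
  [-5, 8, 0, 0, 4],
  [-7.5, 12, 0, 0, 4],
  [-10, 16, 0, 0, 4],
  [-12.5, 20, 0, 0, 4],
])

```text
t: 12.6
eef_pos: [0.4683, 0.1291, 0.2382]
orientation: [0.0, 0.934, 0.356, 0.001]
ft_force: [0.6, 0.4, 0.1]
grip_width: 0.466
```

Request:
jog_arm([
  [-2.5, 4, 0, 0, 4],
  [-5, 8, 0, 0, 4],
  [-7.5, 12, 0, 0, 4],
  [-9, 15, 0, 0, 4],
  [-9, 15, 0, 0, 4],
])

```text
t: 13.1
eef_pos: [0.3779, 0.2804, 0.2381]
orientation: [-0.0, 0.934, 0.358, 0.001]
ft_force: [-0.1, -0.5, 0.4]
grip_width: 0.467
```

```bash
python3 look.py d7; python3 - <<'E'
from rect import *
o=[]
i=np.ascontiguousarray(camera('top')[:,:,::-1]);cv2.imwrite('pics/top_end.png',i)
i0=cv2.imread('pics/top0.png'); s=cv2.imread('pics/d7_full.png')
o=[rect('top',i0,(.597,-.073),.04),rect('top',i,(.597,-.073),.04)]
cv2.imwrite('pics/d7t.png',np.hstack(o))
E
```

```text
13.1 [0.37791673 0.28036442 0.23813573] [-0.1 -0.5  0.4] [-0.06  0.05  0.01] jaw yaw deg 41.98556404958614
```

View pics/d7.png

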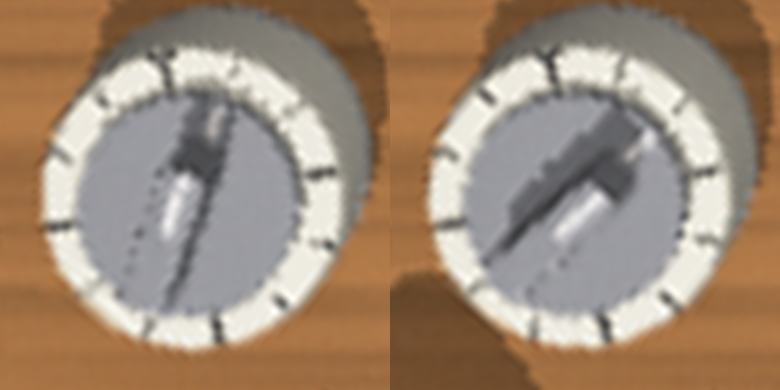

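View pics/d7t.png

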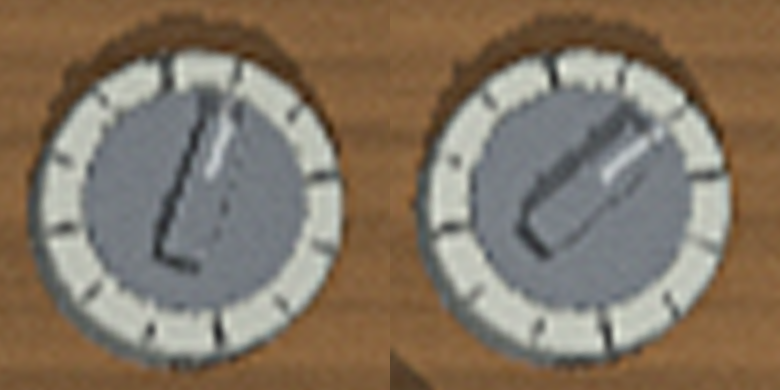

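View pics/top_end.png

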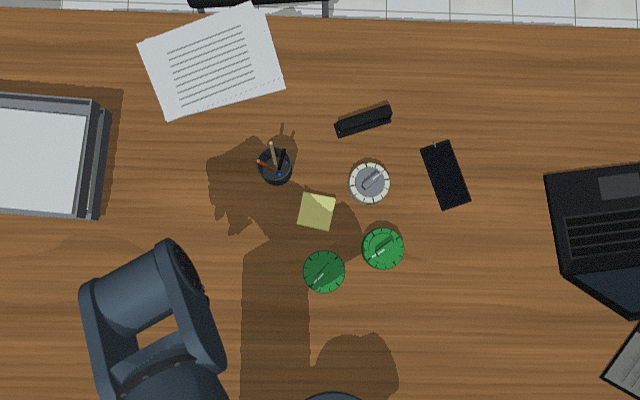

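```bash
python3 - <<'E'
from rect import *
# pointer on bar top (z=.070), white blob; rectified at .07
for n,f,box in(('top','pics/top_end.png',(.6,-.078)),('scene','pics/d7_full.png',(.6,-.078))):
    r=rect(n,cv2.imread(f),(.597,-.073),.07); g=cv2.cvtColor(r,cv2.COLOR_BGR2GRAY).astype(int)
    yy,xx=np.mgrid[:390,:390]; m=(g>195)&(np.hypot(xx-195,yy-195)<85)
    k,l,s,c=cv2.connectedComponentsWithStats(m.astype(np.uint8))
    for i in range(1,k):
        if s[i,4]>60:
            p=np.argwhere(l==i)[:,::-1].astype(np.float32); vx,vy,_,_=cv2.fitLine(p,2,0,.01,.01).ravel()
            print(n,s[i],c[i].round(),'cw from +x',np.degrees(np.arctan2(vx,-vy))%180)
E
```

```text
scene [195 150  48  44 712] [218. 171.] cw from +x 48.0552
scene [111 195  16  39 234] [117. 217.] cw from +x 161.1157
scene [ 125  242  106   38 1158] [174. 266.] cw from +x 105.80954
```

The pointer heading is 48.1° CW by image, matching the gripper's 48.0°. With zero at about 11.6° CCW, the dial is at about 59.7°, or 9.9 min.

```bash
python3 -c "
from workcell import *
print(close_job())"
```

```text
the job is handed in; nothing more can be done
None
```

The ivory timer is set to about 10 minutes and the job is handed in at about 13 s; no verdict was reported.

- **What I did:** I gripped the dial's bar and pressed down with about 18–22 N. I wound it clockwise from about 5 to about 17.5 minutes, turned it back to 10, eased off the pressure, let go and moved the arm clear.
- **Dial:** The final reading is about 9.9 minutes. The pointer's heading in the scene picture (48.1° clockwise from world +x) matches the gripper's angle at release (about 48.2°). The automatic line fit found nothing in the top picture. Read by eye there, the pointer was at about 47–48°, which agrees.
- **Timer:** It moved by about 1 mm and did not visibly turn, judged from the scale marks before and after.
- **Rest of the desk:** The phone, notes, stapler, pen cup and both green timers look unmoved in the last top picture. The robot was touching nothing, with contact force close to 0.

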